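Set and clamp a pot in an object mount

TASK

Clamp the little clay pot in the aluminium mount without touching the pot yourself: loosen the brass jam nut by at least a sixth of a turn, turn the black adjuster until the yellow pointer of the blue rest lines up with the red mark, and tighten the jam nut again to its stop. Then turn the red torque knob clockwise until it clicks past its detent, so that the padded jaw holds the pot upright against the rest. Leave the other things on the table where they are.

Things in the scene. Friction and masses are not known exactly. Their poses are not given: they have to be found in the camera images.
- mark (a point): Red mark line (22 mm by 2 mm) on a white strip on the aluminium mount. The mount is a fixed slab 130 x 400 x 18 mm; its long axis is this point's y axis, its top is at this point's height (18 mm over the table). In a row along the slab's y axis, on its centre line (50 mm to the -x side of this mark), from +y to -y: brass jam nut (y +125 mm from the mark), black adjuster (y +35 mm), rest, pot, jaw, red torque knob (y -165 mm).
- pointer (a point): Tip of the yellow pointer with a black line, which is carried by the blue rest beside the white strip. The rest slides along the mount's y axis; it is on the mark when pointer and mark have the same position along y (mark's frame). It starts 4 to 9 mm on the +y side of the mark. The rest's pad is an upright face 46 mm wide, top 44 mm above the slab, and faces -y to the pot; it stands 28 mm to the -y side of the pointer.
- nut_grip (a point): Middle of the upright grip bar of the brass jam nut, on its vertical turning axis. The bar is 44 mm long (along this point's x axis), 13 mm thick (along y) and 34 mm high; it ends 12 mm above this point and 22 mm below it, where a disc of 40 mm diameter begins. This point is 66 mm above the table. A white dash on top marks the +x end. At joint value 0 each of the three bars lies square across the slab (dash towards the slab's +x side).
- nut (a joint): Jam nut angle in rad, growing clockwise seen from above (tightening). 1.40 is the tight stop, 0 the loose stop; it starts at 1.25 to 1.40. Clearly loose below 0.5, tight above 1.2. It stays where it is left (friction 0.04 N m).
- adjuster_grip (a point): Middle of the upright grip bar of the black adjuster, on its vertical turning axis; same bar sizes and height as the nut's, x along the bar.
- adjuster (a joint): Adjuster angle in rad, growing clockwise seen from above; 0 to 2.2. It drives the rest by a pinion: each rad clockwise moves rest and pointer 6 mm in the mount's -y direction (towards the pot). It stays where it is left (friction 0.04 N m).
- torque_grip (a point): Middle of the upright grip bar of the red torque knob, on its vertical turning axis; same bar sizes and height as the nut's, x along the bar; the disc below it is 52 mm in diameter.
- torque (a joint): Torque knob angle in rad, growing clockwise seen from above; hard stop at 1.30. It starts in its rest position at 0; a detent resists with up to about 0.2 N m, has its crest at 0.6 and then snaps the knob on to its seat at 1.2. Let go before the crest it springs back. Each rad moves the blue jaw 10 mm in the mount's +y direction, towards the pot.
- jaw_face (a point): Middle of the face of the jaw's black pad (46 x 36 mm, on a spring of 1.2 N/mm), which faces +y to the pot. With the rest on the mark the clicked jaw presses the pot against the rest with about 5 N; it first pushes the pot 2 to 5 mm along, so that it touches the rest.
- pot_center (a point): Loose clay pot, 64 mm diameter, 74 mm high, about 0.15 kg; point on its axis half-way up. It stands on the mount between rest and jaw.
- basket_rim (a point): Small bowl-shaped basket, 90 mm diameter, 50 mm high, standing on the table: centre of its mouth. Bystander.
- gourd: Brown gourd, 72 mm diameter, 82 mm high, standing on the table; centre of its underside. Bystander.
- carton: Grey box 70 x 90 x 50 mm on the table; centre of its underside. Bystander.
- brush_grip (a point): Handle of a brush 170 mm long that lies on the table. Bystander.
There are look-alikes about, which are no part of the job. Leave any turquoise look-alike of the part that bears pot_center alone.

How it is judged:
On the way, in this order (a step that is already met when the one before it is completed fails the run):
1. the jam nut is loosened (below 0.5 rad) (value of joint nut below 0.5 rad), for 0.2 s.
2. with the nut loose, the pointer is brought within 2.5 mm of the mark (value of joint nut below 0.6 rad and y of pointer in the frame of mark between -0.0025 and 0.0025 m), for 0.3 s.
3. the jam nut is tight again (above 1.2 rad), the pointer still on the mark (value of joint nut above 1.2 rad and y of pointer in the frame of mark between -0.0025 and 0.0025 m), for 0.2 s.
4. the torque knob has clicked past its detent (above 1.05 rad) and the jaw holds the pot (value of joint torque above 1.05 rad and contact force between jaw and pot above 0.4 N and contact force between rest and pot above 0.2 N), for 0.2 s.
At the end, for the whole second after the job is handed in: The jam nut is tight (above 1.2 rad), the pointer is within 2.5 mm of the mark, the torque knob sits past its detent (above 1.05 rad), and the pot stands at rest, upright within 0.1 rad, held between jaw (over 0.4 N) and rest (over 0.2 N) (all of step 3 and all of step 4 and angle between pot_center's own z axis and vertical below 0.1 rad and linear speed of pot below 0.02 m/s); the robot touches nothing.
It fails at once if the robot touches the pot (contact force between any of the fingers, the arm and pot above 0.5 N).
It fails at once if the pot tips by more than 0.3 rad (angle between pot_center's own z axis and vertical above 0.3 rad).
It fails at once if a bystander is moved by more than 25 mm (distance of any of basket_rim, gourd, carton, brush_grip from where it was at the start of the episode above 0.025 m).
It also fails if it takes over 67 s, if anything falls off the work surface, if the arm or the gripper's body presses on something with over 40 N, if the wrist force passes 120 N, or if a joint passes its speed limit or range.

ROBOT

A 6-joint arm with a two-finger parallel gripper is mounted at the origin on the work surface. World frame = base frame: x ahead of the robot, y to its left, z up, the work surface at z = 0. Lengths are in m, angles in rad, forces in N, time in s.
With the tool pointing down it reaches from about 0.3 to 0.775 m from the base axis. Payload 14.6 kg.
Tool frame: the origin (TCP) lies between the finger pads; the fingertips stand 8 mm ahead of it and the grasp point (between the pads) lies 11 mm behind it (env.nose_length is the distance from the TCP to the fingertips, in m); z points along the fingers, y is the line along which they close (so a half turn about z gives the same grasp; the last joint's range is limited). The gripper opens to 85 mm and grips with 20 to 120 N. Pads are 22 mm wide; open, the fingers measure 114 mm over their backs; the gripper's body (76 mm by 85 mm) begins 54 mm behind the grasp point. The pads swing forward as they close: fully open they stand 13 mm farther back than shut.
Start: joints at [-1.262, 0.3, 1.521, -0, 1.321, -0.067], TCP at [0.202, -0.512, 0.208] pointing down, gripper open.
Joint ranges: [-3.03, 3.03], [-0.79, 2.21], [0.23, 2.52], [-1.04, 4.18], [0, 3.07], [-2.55, 2.55]. Speed limits (rad/s): [2.22, 2.22, 2.57, 3.14, 3.14, 3.14].

INTERFACE

Orientations are given as a rotation vector (axis times angle).
In Python, from station import sensors, viewer, workorder, env gives the robot as it stands.
- The arm moves only by the tool step_arm, never from a script. Its argument "increments" is a list that holds one entry, the list of rows, each a list of 7 numbers: the opening in per cent of the stroke, from 0 (shut) to 100 (fully open), then the shift along the tool's x, y, z in m, then the turn, a rotation vector about the tool's x, y, z in degrees. A call has 1 to 8 rows; each row is the pose to reach, as a shift and turn from the pose commanded when the call began, along the tool's axes at that moment; what a row does not reach only later rows make up. A row lasts 1/10 s, in which the tool goes at most 50 mm and 8.59 degrees, less where a joint would pass 70% of its speed; a pose out of reach is approached as far as the arm can. A call with a gripper value outside its range is refused whole. The fingers move at their own pace and stop on an object; the grip force is fixed at half the most. Time passes only in rows, so rows that repeat a pose let the fingers close. It gives the time, the measured TCP pose, the force, the opening and the grip force at its end, in the units of the state.
- sensors.read_state(): the state, without advancing time (a new reading comes with each control period).
- viewer.capture(name): name is "scene" or "top" or "wrist"; returns the picture (400x640x3 uint8, blue, green, red); there is no depth.
- viewer.get_calibration(name): a dict with "K" (3x3 intrinsics, pixels), "rvec" (rotation vector, rad) and "tvec" (3), from world to camera coordinates, as OpenCV has them; the wrist camera has in their place "tool_from_camera" (4x4, takes a point from camera to tool coordinates, whose origin is the TCP and whose axes are the flange's). Camera axes: x right, y down, z forward; pixel columns grow to the right and rows downward; lengths in m; the calibration is good to about 2 mm. A picture is of the moment at which its call begins: read the wrist's pose just before it. get_calibration takes no time and is no camera call.
- workorder.finish_job(): hands the job in; it is judged then, once.
The state is a dict: "clock": time; "joint_positions": joint angles; "dq": joint speeds; "joint_torque": joint torques, N m; "position": TCP position; "tool_rot": TCP orientation; "force": force on the tool from outside, world axes, zero at the start; "ft_torque": the same for the moment, N m; "finger_gap": finger opening in m; "grip_force": force on a finger pad.
Only numpy, scipy, OpenCV 4.12 (cv2) and the standard library are available. Lean on these libraries where they do the work, as an engineer would, in place of code of your own. Each camera call takes 0.05 s, during which the arm holds its last target. There are 200 camera calls.

## Working session

There is one attempt and no reset: what is moved stays moved. The work goes in short steps, Python scripts to look and compute and a tool call to move; the robot and the scene stay as the last step left them, time stands still between calls to the robot, and variables do not carry over. Pictures are saved under pics/ and viewed, at most 10 in all, crops included, and the job is handed in when it is done.

Besides the shell and the picture viewer there is one more tool, called after "Request:" as name(argument=value, ...) on one line, values as JSON. step_arm: Moves the arm, as the interface text tells. Its arguments: {"type":"object","properties":{"increments":{"type":"array","items":{"type":"array","items":{"type":"array","items":{"type":"number"}}}}},"required":["increments"]}

```bash
mkdir -p pics; ls
python3 - <<'E'
from station import sensors, viewer
import cv2
for n in("top","scene"):
    cv2.imwrite(f"pics/{n}0.png",viewer.capture(n))
    print(viewer.get_calibration(n))
print(viewer.get_calibration("wrist"));print(sensors.read_state())
E
```

```text
pics
{'K': array([[366.09192601,   0.        , 325.4083763 ],
       [  0.        , 366.09192601, 195.7985298 ],
       [  0.        ,   0.        ,   1.        ]]), 'rvec': array([ 2.14715521, -2.07410142,  0.20989336]), 'tvec': array([-0.01616928,  0.59028557,  1.01320823])}
{'K': array([[373.81867887,   0.        , 329.5066449 ],
       [  0.        , 373.81867887, 193.77785384],
       [  0.        ,   0.        ,   1.        ]]), 'rvec': array([ 2.45296473,  0.79338784, -0.24343579]), 'tvec': array([-0.46499002, -0.23372805,  1.40473194])}
{'K': array([[358.74918091,   0.        , 321.99281369],
       [  0.        , 358.74918091, 196.74989234],
       [  0.        ,   0.        ,   1.        ]]), 'tool_from_camera': array([[ 3.50192868e-04, -9.62118091e-01, -2.72632824e-01,
         6.82260877e-02],
       [ 9.99999894e-01,  2.55844782e-04,  3.81611931e-04,
         8.67078983e-04],
       [-2.97404058e-04, -2.72632928e-01,  9.62118079e-01,
        -1.65681665e-01],
       [ 0.00000000e+00,  0.00000000e+00,  0.00000000e+00,
         1.00000000e+00]])}
{'clock': 0.1, 'joint_positions': array([-1.26159230e+00,  3.00423437e-01,  1.52152926e+00, -9.59171988e-06,
        1.32069075e+00, -6.66207401e-02]), 'dq': array([-0.00058659, -0.00199458, -0.00224689, -0.00169178, -0.00222052,
        0.00038891]), 'joint_torque': array([ 3.45723864e-03, -5.44375062e+01, -3.62367189e+01,  2.26799818e-05,
        3.04563175e-03,  1.07053523e-05]), 'position': array([ 0.20178447, -0.51139431,  0.20766939]), 'tool_rot': array([-3.08526488e+00, -5.86685029e-01,  2.14128149e-04]), 'force': array([ 0.77256625, -0.59416317,  0.7238664 ]), 'ft_torque': array([-0.00727924,  0.00942513,  0.05408635]), 'grip_force': 0.0, 'finger_gap': 0.08530453078267175}
```

View pics/top0.png

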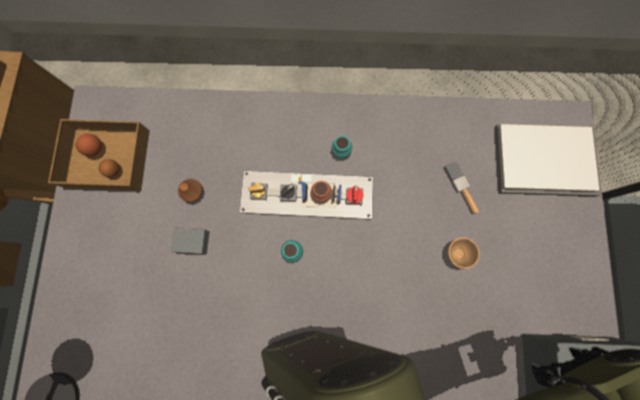

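View pics/scene0.png

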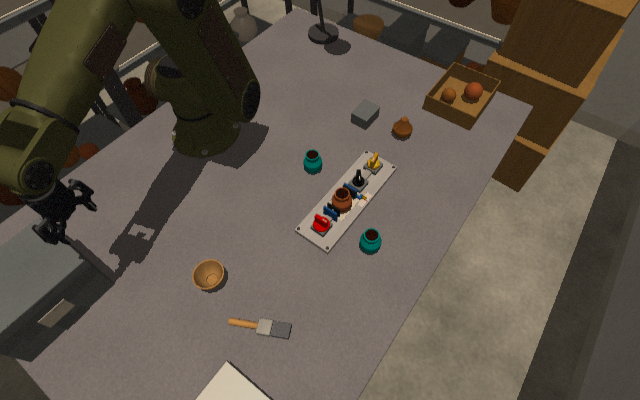

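The top view shows the slab at (240-374, 171-219), with the nut at (258,191), adjuster (289,191), pot (321,191) and red knob (355,195). The mark and yellow pointer are near (301,178), so slab +y points image-left and +x points up. Turquoise look-alikes are at (342,148) and (291,251).

```bash
cat > h.py <<'E'
import numpy as np, cv2
from scipy.spatial.transform import Rotation as R
from station import sensors, viewer
def unproj(cal,uv,z,T=None):
    """pixels -> world points on the plane at height z"""
    uv=np.float64(uv).reshape(-1,1,2)
    d=np.c_[cv2.undistortPoints(uv,cal["K"],None)[:,0],np.ones(len(uv))]
    if T is None:
        r=cv2.Rodrigues(cal["rvec"])[0]; o=-r.T@cal["tvec"]; d=d@r
    else: o=T[:3,3]; d=d@T[:3,:3].T
    return o+d*((z-o[2])/d[:,2])[:,None]
def toolT():
    s=sensors.read_state(); T=np.eye(4); T[:3,:3]=R.from_rotvec(s["tool_rot"]).as_matrix(); T[:3,3]=s["position"]; return T
def wrist(name=None):
    """wrist picture, calibration, world_from_camera"""
    T=toolT(); im=viewer.capture("wrist"); c=viewer.get_calibration("wrist")
    if name: cv2.imwrite(f"pics/{name}.png",im)
    return im,c,T@c["tool_from_camera"]
def move(target,yaw):
    """shift (tool axes) and turn (tool z, deg) to bring TCP to target with tool x at world angle yaw, tool down"""
    T=toolT(); t=np.eye(3); c,s=np.cos(yaw),np.sin(yaw)
    G=np.array([[c,s,0],[s,-c,0],[0,0,-1.]])
    return (T[:3,:3].T@(np.array(target)-T[:3,3])).round(4), np.degrees(R.from_matrix(T[:3,:3].T@G).as_rotvec()).round(2)
E
python3 - <<'E'
from h import *
im=cv2.imread("pics/top0.png"); c=viewer.get_calibration("top")
g=im.min(2); m=np.zeros_like(g); m[160:230,230:385]=(g[160:230,230:385]>150)*255
k,l,st,_=cv2.connectedComponentsWithStats(m); i=1+st[1:,4].argmax(); print(st[i])
p=cv2.findNonZero(np.uint8(l==i)); b=cv2.boxPoints(cv2.minAreaRect(p)); print(b)
W=unproj(c,b,.018); print(W.round(4), np.linalg.norm(np.diff(W,axis=0),axis=1))
e=max([W[1]-W[0],W[2]-W[1]],key=np.linalg.norm);print("centre",W.mean(0),"ang",np.degrees(np.arctan2(e[1],e[0])))
for n,uv,z in [("nut",(258,191),.078),("adj",(289,191),.078),("pot",(321,191),.09),("knob",(355,195),.078),("ptr",(301,178),.03),("basket",(464,253),.05),("turq",(342,148),.09),("turq2",(291,251),.09)]: print(n,unproj(c,[uv],z).round(3))
cv2.imwrite("pics/crop0.png",cv2.resize(im[155:235,225:385],None,fx=5,fy=5,interpolation=cv2.INTER_CUBIC))
print(toolT().round(3))
E
```

```text
[ 239  171  134   48 3800]
[[238.89594 212.18555]
 [240.89594 170.18555]
 [373.9276  176.52039]
 [371.9276  218.52039]]
[[ 0.5397  0.2645  0.018 ]
 [ 0.6713  0.2692  0.018 ]
 [ 0.6651 -0.1428  0.018 ]
 [ 0.5343 -0.1378  0.018 ]] [0.13169459 0.41204501 0.13096126]
centre [0.60261331 0.06331015 0.018     ] ang -90.86176424698185
nut [[0.594 0.2   0.078]]
adj [[0.597 0.11  0.078]]
pot [[0.598 0.017 0.09 ]]
knob [[ 0.592 -0.081  0.078]]
ptr [[0.65  0.081 0.03 ]]
basket [[ 0.439 -0.399  0.05 ]]
turq [[ 0.729 -0.04   0.09 ]]
turq2 [[0.425 0.094 0.09 ]]
[[ 0.93   0.367 -0.     0.202]
 [ 0.367 -0.93   0.001 -0.511]
 [ 0.    -0.001 -1.     0.208]
 [ 0.     0.     0.     1.   ]]
```

View pics/crop0.png

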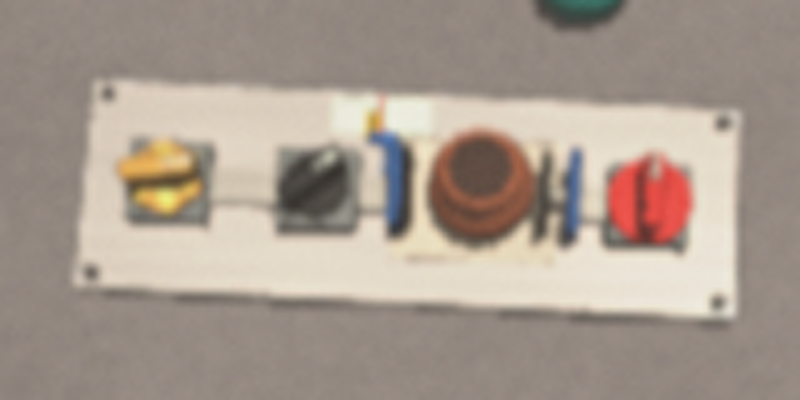

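The crop shows the nut bar nearly along the slab (tight), the adjuster bar at about 40°, the red bar square across, and the pointer at (377,118) just left of the red mark at (383,100). I'll move above the slab for a wrist view.

Run:
```python
from h import *
print(move([.60,.085,.24],np.radians(89)))
```

```text
(array([ 0.5893, -0.4086, -0.0319]), array([-5.000e-02, -4.000e-02, -6.747e+01]))
```

Request:
step_arm(increments=[[[60,0.07,-0.05,-0.03,0,0,-8.5],[60,0.12,-0.08,-0.03,0,0,-17],[60,0.16,-0.11,-0.03,0,0,-25.5],[60,0.2,-0.14,-0.03,0,0,-34],[60,0.24,-0.165,-0.03,0,0,-42.5],[60,0.28,-0.19,-0.03,0,0,-51],[60,0.32,-0.22,-0.03,0,0,-59.5],[60,0.36,-0.25,-0.03,0,0,-67.5]]])

```text
clock: 0.9
position: [0.4232, -0.1803, 0.2381]
tool_rot: [2.234, 2.209, -0.0]
force: [0.8, -0.1, -0.6]
finger_gap: 0.0514
grip_force: 0.0
```

Run:
```python
from h import *
print(move([.60,.085,.24],np.radians(89)))
```

```text
(array([ 0.2672,  0.1739, -0.0019]), array([-0.  ,  0.  ,  0.37]))
```

Request:
step_arm(increments=[[[60,0.04,0.026,0,0,0,0],[60,0.08,0.052,0,0,0,0],[60,0.12,0.078,0,0,0,0],[60,0.16,0.104,0,0,0,0],[60,0.2,0.13,0,0,0,0],[60,0.24,0.156,0,0,0,0],[60,0.264,0.172,0,0,0,0],[60,0.264,0.172,0,0,0,0]]])

```text
clock: 1.7
position: [0.5998, 0.0817, 0.2368]
tool_rot: [-2.236, -2.205, 0.002]
force: [-0.2, -0.9, -0.0]
finger_gap: 0.0514
grip_force: 0.0
```

Run:
```python
from h import *
im,c,T=wrist("w1"); np.save("w1.npy",T); print(toolT().round(4))
```

```text
[[ 1.480e-02  9.999e-01 -1.700e-03  5.991e-01]
 [ 9.999e-01 -1.480e-02 -1.000e-04  8.010e-02]
 [-1.000e-04 -1.700e-03 -1.000e+00  2.370e-01]
 [ 0.000e+00  0.000e+00  0.000e+00  1.000e+00]]
```

View pics/w1.png

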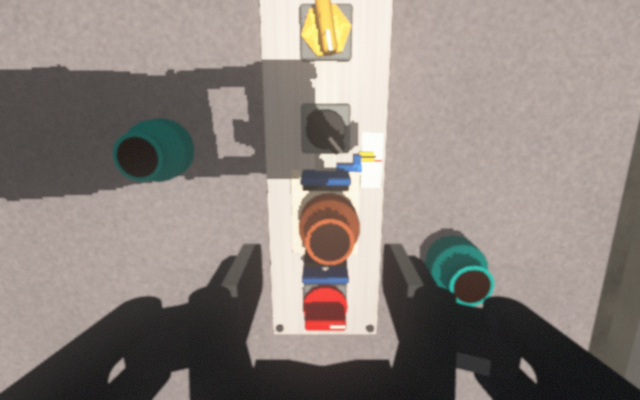

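The wrist view shows the nut at (326,28), adjuster (327,130), pointer and mark near (368,158), pot (328,235) and red knob (326,308), all on a vertical slab (260-388). I'll measure the mark, pointer and slab numerically and crop in.

Run:
```python
from h import *
im=cv2.imread("pics/w1.png"); c=viewer.get_calibration("wrist"); T=np.load("w1.npy")
hsv=cv2.cvtColor(im,cv2.COLOR_BGR2HSV); H,S,V=cv2.split(hsv)
def pts(m,x0,x1,y0,y1):
    z=np.zeros_like(m);z[y0:y1,x0:x1]=m[y0:y1,x0:x1];return np.argwhere(z)[:,::-1].astype(float)
red=pts(((H<8)|(H>172))&(S>90),355,392,145,175); yel=pts((H>18)&(H<35)&(S>110),350,392,145,175)
for n,p,z in(("red",red,.018),("yel",yel,.022)):
    print(n,len(p),p.min(0),p.max(0),p.mean(0),unproj(c,p,z,T).mean(0).round(4))
# slab edges at rows in image
g=im.min(2).astype(float); E=[]
for r in (190,200,210,290,300,310,318):
    row=g[r]; l=np.argmax(np.diff(row[258:290]))+258.5; q=np.argmin(np.diff(row[370:400]))+370.5
    w=unproj(c,[(l,r),(q,r)],.018,T); E.append(np.r_[l,q,w[0,:2],w[1,:2]])
print(np.round(E,4))
# nut bar: top white dash + bright yellow
cv2.imwrite("pics/crop1.png",cv2.resize(im[0:180,270:400],None,fx=4,fy=3.3,interpolation=cv2.INTER_CUBIC))
```

```text
red 1 [376. 160.] [376. 160.] [376. 160.] [0.6574 0.0814 0.018 ]
yel 108 [359. 152.] [373. 160.] [366.88888889 155.90740741] [0.6469 0.0866 0.022 ]
[[ 2.675e+02  3.825e+02  5.381e-01  4.930e-02  6.655e-01  4.770e-02]
 [ 2.675e+02  3.815e+02  5.375e-01  3.780e-02  6.648e-01  3.620e-02]
 [ 2.685e+02  3.815e+02  5.380e-01  2.600e-02  6.651e-01  2.440e-02]
 [ 2.615e+02  3.825e+02  5.241e-01 -7.480e-02  6.696e-01 -7.660e-02]
 [ 2.585e+02  3.855e+02  5.196e-01 -8.840e-02  6.736e-01 -9.020e-02]
 [ 2.725e+02  3.885e+02  5.359e-01 -1.024e-01  6.778e-01 -1.041e-01]
 [ 2.735e+02  3.905e+02  5.366e-01 -1.137e-01  6.807e-01 -1.154e-01]]
```

View pics/crop1.png

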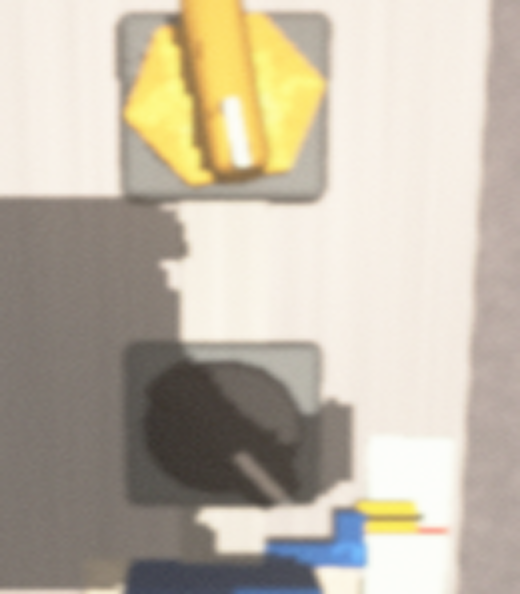

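Run:
```python
from h import *
c=viewer.get_calibration("wrist"); T=np.load("w1.npy")
px=lambda a:[270+(a[0]+.5)/4-.5,(a[1]+.5)/3.3-.5]
for n,a,z in [("mark",(432,531),.018),("ptr",(395,517),.022),("nutplate",(223,106),.024),("adjplate",(222,424),.024),("nutdash",(238,130),.078),("nutbar0",(208,0),.078),("nutbar1",(241,178),.078),("adjd0",(240,457),.078),("adjd1",(283,500),.078)]: print(n,unproj(c,[px(a)],z,T).round(4))
```

```text
mark [[0.6592 0.0807 0.018 ]]
ptr [[0.6485 0.0862 0.022 ]]
nutplate [[0.6039 0.2088 0.024 ]]
adjplate [[0.6027 0.1166 0.024 ]]
nutdash [[0.6065 0.1947 0.078 ]]
nutbar0 [[0.6007 0.2244 0.078 ]]
nutbar1 [[0.6071 0.1833 0.078 ]]
adjd0 [[0.6063 0.1124 0.078 ]]
adjd1 [[0.616  0.1005 0.078 ]]
```

Run:
```python
from h import *
print(move([.604,.206,.058],np.radians(100)))
```

```text
(array([0.126 , 0.0033, 0.179 ]), array([ -0.1 ,  -0.  , -10.85]))
```

Request:
step_arm(increments=[[[60,0.04,0.001,0.03,0,0,-5],[60,0.08,0.002,0.06,0,0,-10.8],[60,0.11,0.003,0.09,0,0,-10.8],[60,0.126,0.003,0.11,0,0,-10.8],[60,0.126,0.003,0.14,0,0,-10.8],[60,0.126,0.003,0.165,0,0,-10.8],[60,0.126,0.003,0.179,0,0,-10.8],[60,0.126,0.003,0.179,0,0,-10.8]]])

```text
clock: 2.55
position: [0.6033, 0.2037, 0.0575]
tool_rot: [-2.023, -2.401, 0.004]
force: [-0.1, -0.2, -0.7]
finger_gap: 0.0511
grip_force: 0.0
```

Run:
```python
from h import *
im,c,T=wrist("w2");print(move([.604,.206,.058],np.radians(100)))
```

```text
(array([0.002 , 0.0003, 0.0013]), array([-0.04,  0.01, -0.21]))
```

View pics/w2.png

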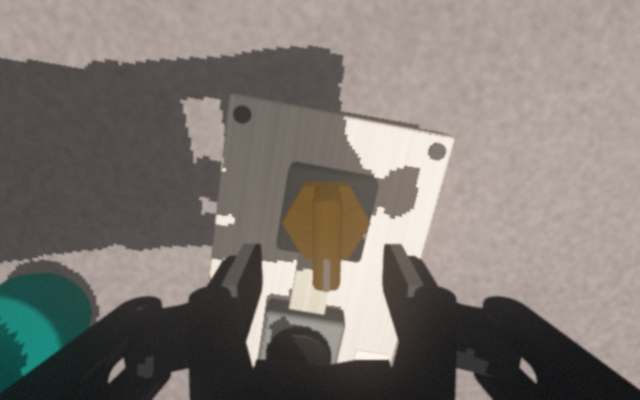

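The brass bar is straight up in the picture (col 327, rows 180-290), centred between the fingers and aligned with them. Now I'll close and loosen.

Request:
step_arm(increments=[[[0,0.002,0,0,0,0,0],[0,0.002,0,0,0,0,0],[0,0.002,0,0,0,0,0],[0,0.002,0,0,0,0,0],[0,0.002,0,0,0,0,0],[0,0.002,0,0,0,0,0]]])

```text
clock: 3.2
position: [0.6038, 0.2067, 0.0592]
tool_rot: [2.023, 2.404, 0.0]
force: [0.3, 0.0, 0.6]
finger_gap: 0.0004
grip_force: 0.0
```

Request:
step_arm(increments=[[[0,0,0,0,0,0,-8],[0,0,0,0,0,0,-16],[0,0,0,0,0,0,-24],[0,0,0,0,0,0,-32],[0,0,0,0,0,0,-40],[0,0,0,0,0,0,-48],[0,0,0,0,0,0,-56],[0,0,0,0,0,0,-64]]])

```text
clock: 4.0
position: [0.6038, 0.2067, 0.0591]
tool_rot: [-0.433, -3.112, 0.0]
force: [0.3, 0.4, 0.9]
finger_gap: 0.0002
grip_force: 0.0
```

Request:
step_arm(increments=[[[0,0,0,0,0,0,0],[0,0,0,0,0,0,0],[0,0,0,0,0,0,0]]])

```text
clock: 4.3
position: [0.6038, 0.2067, 0.0591]
tool_rot: [-0.447, -3.11, -0.0]
force: [-0.8, -0.1, -0.6]
finger_gap: -0.0003
grip_force: 0.0
```

Run:
```python
from h import *
T=toolT();print(np.degrees(np.arctan2(T[1,0],T[0,0])),T[:3,3],sensors.read_state()["ft_torque"])
```

```text
163.64375119675057 [0.60378573 0.20674518 0.0591093 ] [ 0.01509589 -0.0057235  -0.02368443]
```

The fingers shut on nothing, so I'll check where the nut actually is against the picture.

Run:
```python
from h import *
c=viewer.get_calibration("wrist"); C=c["tool_from_camera"]; iC=np.linalg.inv(C)
for p in [(0,0,0),(0,0,.008),(0,0,-.011),(0,.025,.008)]:
    q=c["K"]@(iC@np.r_[p,1])[:3]; print(p,q[:2]/q[2])
# w2 tool pose: unproject in tool frame
T=np.eye(4);y=np.radians(100);T[:3,:3]=[[np.cos(y),np.sin(y),0],[np.sin(y),-np.cos(y),0],[0,0,-1]];T[:3,3]=[.6033,.2037,.0575]
for n,u,z in[("bar near",(326,290),.078),("bar far",(327,183),.078),("disc",(327,222),.044),("plate",(331,213),.024)]:print(n,unproj(c,[u],z,T@C).round(4))
im,_,_=wrist("w3")
```

```text
(0, 0, 0) [324.40811524 239.74836053]
(0, 0, 0.008) [324.31867818 233.77448399]
(0, 0, -0.011) [324.54450965 248.85871604]
(0, 0.025, 0.008) [372.57454641 233.80260881]
bar near [[0.6067 0.1881 0.078 ]]
bar far [[0.5983 0.2373 0.078 ]]
disc [[0.6039 0.2084 0.044 ]]
plate [[0.6068 0.2072 0.024 ]]
```

View pics/w3.png

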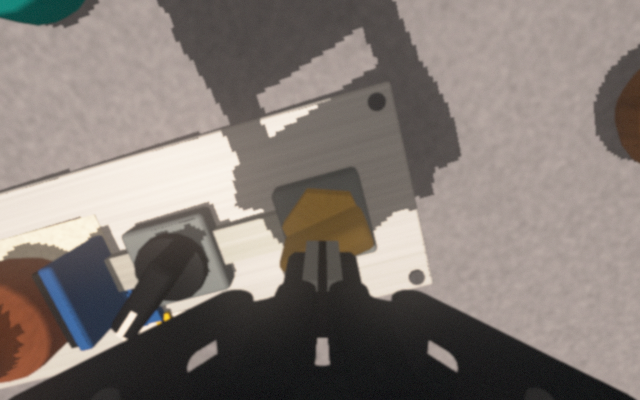

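Run:
```python
from h import *
from station import env
print([a for a in dir(env) if a[0]!="_"], env.nose_length)
c=viewer.get_calibration("wrist"); C=c["tool_from_camera"]; iC=np.linalg.inv(C)
T=np.eye(4);y=np.radians(100);T[:3,:3]=[[np.cos(y),np.sin(y),0],[np.sin(y),-np.cos(y),0],[0,0,-1]];T[:3,3]=[.6033,.2037,.0575]
w=unproj(c,[(232,95),(455,136)],.018,T@C);print(w,np.linalg.norm(w[1]-w[0]))
for p in [(.011,0,.008),(.011,0,-.011),(.011,0,-.03),(-.011,0,.008),(.011,.007,.008),(0.011,.007,-.02)]:
    q=c["K"]@(iC@np.r_[p,1])[:3]; print(p,q[:2]/q[2])
im=cv2.imread("pics/w3.png");cv2.imwrite("pics/crop3.png",cv2.resize(im[160:320,230:430],None,fx=4,fy=3.75,interpolation=cv2.INTER_CUBIC))
```

```text
['IKError', 'nose_length'] 0.008
[[0.54127913 0.26303044 0.018     ]
 [0.66820783 0.26274507 0.018     ]] 0.12692902351439725
(0.011, 0, 0.008) [324.36411903 213.61387701]
(0.011, 0, -0.011) [324.59910812 226.73206891]
(0.011, 0, -0.03) [324.89283457 243.12925534]
(-0.011, 0, 0.008) [324.27444502 253.30045887]
(0.011, 0.007, 0.008) [338.09567496 213.62144205]
(0.011, 0.007, -0.02) [340.83425962 234.02917402]
```

View pics/crop3.png

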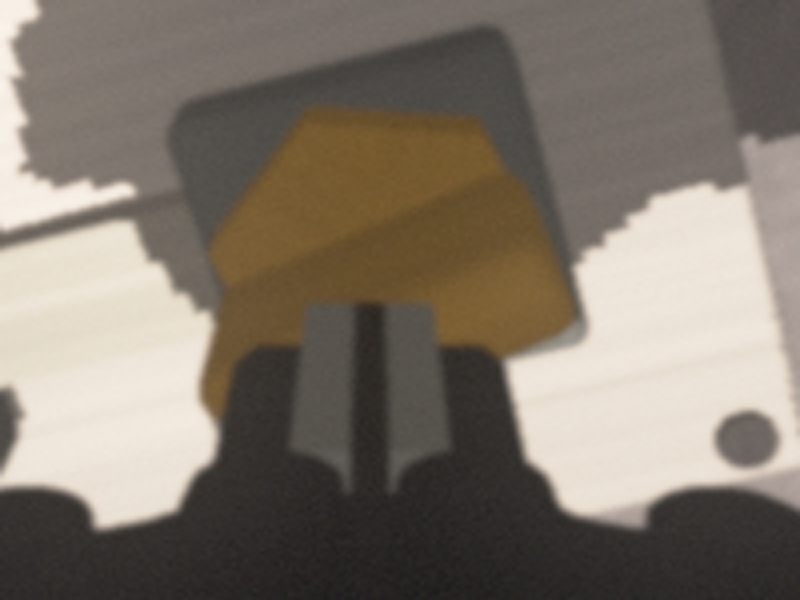

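Run:
```python
from h import *
c=viewer.get_calibration("wrist"); T=toolT()@c["tool_from_camera"]; iT=np.linalg.inv(T)
print(T[:3,3])
a=np.radians(-80); ex=np.array([np.cos(a),np.sin(a)]); ey=np.array([-ex[1],ex[0]])
for z in(.044,.078):
  for sx,sy in((1,1),(1,-1),(-1,-1),(-1,1)):
    p=np.r_[np.array([.604,.2065])+sx*.022*ex+sy*.0065*ey,z,1]
    q=c["K"]@(iT@p)[:3]; print(z,sx,sy,(q[:2]/q[2]).round(1))
```

```text
[0.53730709 0.22504735 0.22478948]
0.044 1 1 [293.2 256. ]
0.044 1 -1 [282.1 236.2]
0.044 -1 -1 [356.  201.6]
0.044 -1 1 [366.2 222.5]
0.078 1 1 [287.4 287.9]
0.078 1 -1 [273.9 264.7]
0.078 -1 -1 [363.1 223.9]
0.078 -1 1 [375.3 248.6]
```

The fingers closed above the bar: the tips sit higher than the TCP figures imply, and the bar is unturned. I'll open, turn back, and go lower while watching the force.

Request:
step_arm(increments=[[[60,0,0,0,0,0,8],[60,0,0,0,0,0,16],[60,0,0,0,0,0,24],[60,0,0,0,0,0,32],[60,0,0,0,0,0,40],[60,0,0,0,0,0,48],[60,0,0,0,0,0,56],[60,0,0,0,0,0,64]]])

```text
clock: 5.15
position: [0.6038, 0.2067, 0.0591]
tool_rot: [-2.032, -2.396, 0.0]
force: [-0.4, 0.4, -0.7]
finger_gap: 0.0512
grip_force: 0.0
```

Request:
step_arm(increments=[[[60,0,0,0.004,0,0,0],[60,0,0,0.008,0,0,0],[60,0,0,0.012,0,0,0],[60,0,0,0.012,0,0,0]]])

```text
clock: 5.55
position: [0.6034, 0.2066, 0.0462]
tool_rot: [-2.02, -2.405, 0.002]
force: [-0.4, -0.1, 0.2]
finger_gap: 0.0513
grip_force: 0.0
```

Request:
step_arm(increments=[[[40,0,0,0,0,0,0],[20,0,0,0,0,0,0],[10,0,0,0,0,0,0],[10,0,0,0,0,0,0],[10,0,0,0,0,0,0]]])

```text
clock: 6.05
position: [0.6046, 0.2069, 0.0476]
tool_rot: [2.022, 2.403, 0.003]
force: [5.2, 1.5, -0.4]
finger_gap: 0.0109
grip_force: 59.7
```

Gripped (59.7 N). Now loosen by about 62°.

Request:
step_arm(increments=[[[10,0,0,0,0,0,-8],[10,0,0,0,0,0,-16],[10,0,0,0,0,0,-24],[10,0,0,0,0,0,-32],[10,0,0,0,0,0,-40],[10,0,0,0,0,0,-48],[10,0,0,0,0,0,-56],[10,0,0,0,0,0,-64]]])

```text
clock: 6.85
position: [0.6056, 0.2076, 0.0477]
tool_rot: [0.432, 3.107, 0.004]
force: [13.1, 7.6, -6.6]
finger_gap: 0.0111
grip_force: 59.0
```

Request:
step_arm(increments=[[[10,0,0,0,0,0,0],[10,0,0,0,0,0,0]]])

```text
clock: 7.05
position: [0.6056, 0.2076, 0.0477]
tool_rot: [0.44, 3.106, 0.004]
force: [14.4, 6.7, -5.3]
finger_gap: 0.0105
grip_force: 59.1
```

Run:
```python
from h import *
T=toolT();print(np.degrees(np.arctan2(T[1,0],T[0,0])),T[:3,3],sensors.read_state()["ft_torque"])
im,_,_=wrist("w4")
cv2.imwrite("pics/crop4.png",np.hstack([cv2.resize(im[160:320,230:430],None,fx=2,fy=2),cv2.resize(im,None,fx=.6,fy=.8)[:320]]))
```

```text
163.86971919509173 [0.60557571 0.20763285 0.04772111] [ 1.13466468 -2.30236488  0.07854647]
```

View pics/crop4.png

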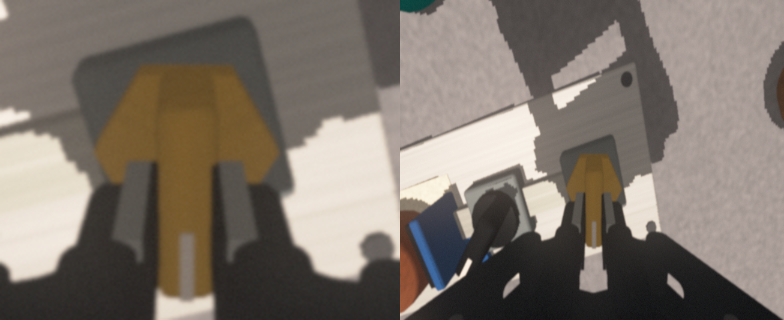

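The bar now runs straight up through the fingers and has turned with the gripper, so the nut is at about 0.27 rad. I'll release, rise and go to the adjuster.

Request:
step_arm(increments=[[[35,0,0,0,0,0,0],[35,0,0,0,0,0,0],[35,0,0,0,0,0,0],[35,0,0,-0.03,0,0,0],[35,0,0,-0.06,0,0,0],[35,0,0,-0.06,0,0,0]]])

```text
clock: 7.7
position: [0.6055, 0.2072, 0.1117]
tool_rot: [0.441, 3.104, 0.004]
force: [0.1, 0.5, 0.8]
finger_gap: 0.0297
grip_force: 0.0
```

Run:
```python
from h import *
print(toolT()[:3,3]); print(move([.604,.117,.042],np.radians(128)))
im,_,_=wrist("w5")
```

```text
[0.6055084  0.20718973 0.11166356]
(array([-0.0233, -0.0873,  0.0695]), array([ 0.29,  0.25, 35.83]))
```

Request:
step_arm(increments=[[[35,-0.006,-0.03,0,0,0,8],[35,-0.012,-0.06,0,0,0,16],[35,-0.023,-0.087,0,0,0,24],[35,-0.023,-0.087,0,0,0,32],[35,-0.023,-0.087,0,0,0,35.8],[35,-0.023,-0.087,0,0,0,35.8]]])

```text
clock: 8.35
position: [0.6012, 0.1164, 0.1061]
tool_rot: [-1.378, -2.822, 0.001]
force: [-0.9, -0.4, -1.0]
finger_gap: 0.0301
grip_force: 0.0
```

Run:
```python
from h import *
T=toolT();print(move([.604,.117,.042],np.radians(128)))
im,c,_=wrist("w6")
iC=np.linalg.inv(c["tool_from_camera"])
crop=cv2.resize(im[120:400,160:480],None,fx=2,fy=2)
G=np.eye(4);y=np.radians(128);G[:3,:3]=[[np.cos(y),np.sin(y),0],[np.sin(y),-np.cos(y),0],[0,0,-1]];G[:3,3]=[.604,.117,.078]
P=[]
for p in [(.022,.0065,0),(.022,-.0065,0),(-.022,-.0065,0),(-.022,.0065,0)]:
    w=G@np.r_[p,1]; q=c["K"]@(iC@np.linalg.inv(T)@w)[:3]; P.append((q[:2]/q[2]-[160,120])*2)
cv2.polylines(crop,[np.int32(P)],True,(0,0,255),1)
cv2.imwrite("pics/crop6.png",cv2.convertScaleAbs(crop,alpha=1.6))
```

```text
(array([-0.0013,  0.0027,  0.0641]), array([-0.08, -0.05, -0.05]))
```

View pics/crop6.png

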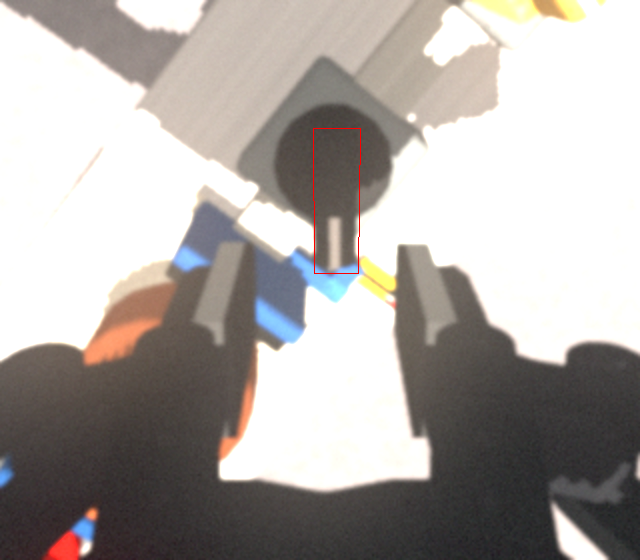

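The projected bar (red box) coincides with the adjuster's bar at crop (335,200), and the fingers straddle it, with the pointer and mark at (375,275)-(390,305). I'll descend, close and turn. All pictures are now used, so the rest is checked numerically.

Request:
step_arm(increments=[[[35,-0.001,0.003,0.02,0,0,0],[35,-0.001,0.003,0.04,0,0,0],[35,-0.001,0.003,0.055,0,0,0],[35,-0.001,0.003,0.062,0,0,0],[35,-0.001,0.003,0.062,0,0,0],[10,-0.001,0.003,0.062,0,0,0],[10,-0.001,0.003,0.062,0,0,0],[10,-0.001,0.003,0.062,0,0,0]]])

```text
clock: 9.2
position: [0.6044, 0.1174, 0.0462]
tool_rot: [-1.376, -2.824, 0.001]
force: [-6.3, -4.0, 4.4]
finger_gap: 0.0108
grip_force: 58.8
```

Request:
step_arm(increments=[[[10,0,0,0,0,0,7],[10,0,0,0,0,0,14],[10,0,0,0,0,0,21],[10,0,0,0,0,0,28],[10,0,0,0,0,0,35],[10,0,0,0,0,0,42],[10,0,0,0,0,0,48],[10,0,0,0,0,0,48]]])

```text
clock: 10.0
position: [0.6035, 0.1171, 0.0461]
tool_rot: [-2.409, -2.015, 0.005]
force: [-13.6, -6.2, 8.6]
finger_gap: 0.0111
grip_force: 59.5
```

Request:
step_arm(increments=[[[35,0,0,0,0,0,0],[35,0,0,0,0,0,0],[35,0,0,0,0,0,0],[35,0,0,-0.03,0,0,0],[35,0,0,-0.065,0,0,0],[35,0,0,-0.09,0,0,0],[35,0,0,-0.12,0,0,0],[35,0,0,-0.12,0,0,0]]])

```text
clock: 10.8
position: [0.6064, 0.1181, 0.1699]
tool_rot: [2.403, 2.018, 0.01]
force: [0.3, -1.0, 0.7]
finger_gap: 0.0299
grip_force: 0.0
```

```bash
cat > meas.py <<'E'
from h import *
def meas():
    im,c,T=wrist("m"); tt=toolT(); print("yaw",np.degrees(np.arctan2(tt[1,0],tt[0,0])),tt[:3,3])
    f=4; b=cv2.resize(im,None,fx=f,fy=f,interpolation=cv2.INTER_CUBIC)
    H,S,V=cv2.split(cv2.cvtColor(b,cv2.COLOR_BGR2HSV))
    for n,m,z in(("yel",(H>20)&(H<35)&(S>110)&(V>90),.022),("red",((H<10)|(H>170))&(S>60)&(V>90),.018)):
        k,l,s,_=cv2.connectedComponentsWithStats(np.uint8(m))
        for i in range(1,k):
            if s[i,4]<30: continue
            p=(np.argwhere(l==i)[:,::-1]+.5)/f-.5
            w=unproj(c,p,z,T)
            if abs(w[:,0].mean()-.652)<.02 and abs(w[:,1].mean()-.083)<.02:
                d=w[:,1]-.015*(w[:,0]-.652) # along the slab's y axis
                print(n,s[i,4],w.mean(0).round(4),"y",d.min().round(4),d.mean().round(4),d.max().round(4),p.mean(0))
meas()
E
python3 meas.py
```

```text
yaw 80.04400854352966 [0.60554659 0.11802462 0.16737164]
yel 2306 [0.6467 0.082  0.022 ] y 0.0766 0.0821 0.087 [371.32664788 205.07534692]
red 302 [0.6594 0.0808 0.018 ] y 0.0794 0.0807 0.0819 [384.49089404 202.75745033]
```

Request:
step_arm(increments=[[[35,-0.04,0,0,0,0,0],[35,-0.08,0,0,0,0,0],[35,-0.1,0,0,0,0,0],[35,-0.1,0,0,0,0,0]]])

```text
clock: 11.25
position: [0.5868, 0.0171, 0.1643]
tool_rot: [-2.408, -2.016, 0.002]
force: [-0.3, 0.7, -0.4]
finger_gap: 0.0299
grip_force: 0.0
```

```bash
python3 meas.py
```

```text
yaw 79.93148690050286 [0.58705451 0.01856171 0.16439403]
yel 1337 [0.6462 0.0842 0.022 ] y 0.0821 0.0843 0.0865 [379.56366866  84.0881638 ]
yel 1158 [0.6475 0.0788 0.022 ] y 0.0767 0.0788 0.081 [381.9078152   90.63838515]
red 302 [0.6599 0.081  0.018 ] y 0.0798 0.0809 0.0818 [395.70115894  85.20778146]
```

Directly from above, the pointer's line is about 0.7 mm from the mark, well inside ±2.5 mm. Back to the nut.

Request:
step_arm(increments=[[[35,0.04,0,0,0,0,-8],[35,0.08,0,0,0,0,-16],[35,0.12,0,0,0,0,-24],[35,0.16,0,0,0,0,-32],[35,0.188,0,0,0,0,-40],[35,0.188,0,0,0,0,-48],[35,0.188,0,0,0,0,-56],[35,0.188,0,0,0,0,-64]]])

```text
clock: 12.1
position: [0.6194, 0.2063, 0.1642]
tool_rot: [-0.958, -2.991, 0.001]
force: [-0.5, -0.7, -0.5]
finger_gap: 0.0302
grip_force: 0.0
```

Run:
```python
from h import *
print(toolT()[:3,3]); print(move([.606,.2075,.044],np.radians(163.9)))
```

```text
[0.61936924 0.20625795 0.1641873 ]
(array([ 0.0115, -0.0067,  0.1202]), array([ -0.03,  -0.05, -19.43]))
```

Request:
step_arm(increments=[[[35,0.0115,-0.0065,0.02,0,0,-8],[35,0.0115,-0.0065,0.04,0,0,-16],[35,0.0115,-0.0065,0.05,0,0,-19.4],[35,0.0115,-0.0065,0.06,0,0,-19.4],[35,0.0115,-0.0065,0.085,0,0,-19.4],[35,0.0115,-0.0065,0.105,0,0,-19.4],[35,0.0115,-0.0065,0.118,0,0,-19.4],[35,0.0115,-0.0065,0.118,0,0,-19.4]]])

```text
clock: 12.9
position: [0.6058, 0.2063, 0.0452]
tool_rot: [-0.453, -3.106, 0.002]
force: [0.6, 0.4, 0.0]
finger_gap: 0.03
grip_force: 0.0
```

Request:
step_arm(increments=[[[10,0,0,0,0,0,0],[10,0,0,0,0,0,0],[10,0,0,0,0,0,0],[10,0,0,0,0,0,0]]])

```text
clock: 13.3
position: [0.6074, 0.2071, 0.0483]
tool_rot: [0.453, 3.107, 0.003]
force: [2.9, 6.5, -5.3]
finger_gap: 0.0109
grip_force: 59.2
```

Request:
step_arm(increments=[[[10,0,0,0,0,0,8.3],[10,0,0,0,0,0,16.6],[10,0,0,0,0,0,25],[10,0,0,0,0,0,33],[10,0,0,0,0,0,41],[10,0,0,0,0,0,49],[10,0,0,0,0,0,57.5],[10,0,0,0,0,0,65.5]]])

```text
clock: 14.1
position: [0.6053, 0.2055, 0.0482]
tool_rot: [-2.069, -2.362, 0.005]
force: [-16.0, -5.3, 8.6]
finger_gap: 0.0105
grip_force: 61.9
```

Request:
step_arm(increments=[[[10,0,0,0,0,0,0],[10,0,0,0,0,0,0]]])

```text
clock: 14.3
position: [0.6054, 0.2055, 0.0482]
tool_rot: [-2.062, -2.368, 0.005]
force: [-15.7, -6.5, 7.8]
finger_gap: 0.0107
grip_force: 61.0
```

Run:
```python
from h import *
T=toolT();print(np.degrees(np.arctan2(T[1,0],T[0,0])),T[:3,3],sensors.read_state()["ft_torque"])
```

```text
97.92184335682137 [0.60535316 0.20546726 0.04818065] [-1.16587609  2.85771985  0.34358043]
```

The nut is at its stop (81°, with 0.34 N m reaction). I'll release, rise, recheck the pointer, and head for the red knob.

Request:
step_arm(increments=[[[30,0,0,0,0,0,0],[30,0,0,0,0,0,0],[30,0,0,0,0,0,0],[30,0,0,-0.04,0,0,0],[30,0,0,-0.08,0,0,0],[30,0,0,-0.12,0,0,0],[30,0,0,-0.12,0,0,0]]])

```text
clock: 15.0
position: [0.609, 0.2067, 0.1739]
tool_rot: [2.059, 2.365, 0.014]
force: [-0.1, -0.4, -0.8]
finger_gap: 0.0254
grip_force: 0.0
```

Request:
step_arm(increments=[[[30,-0.04,0,0,0,0,0],[30,-0.08,0,0,0,0,0],[30,-0.12,0,0,0,0,0],[30,-0.16,0,0,0,0,0],[30,-0.19,0,0,0,0,0],[30,-0.19,0,0,0,0,0],[30,-0.19,0,0,0,0,0]]])

```text
clock: 15.7
position: [0.633, 0.0176, 0.167]
tool_rot: [-2.064, -2.369, -0.0]
force: [-0.6, 0.3, 0.4]
finger_gap: 0.0257
grip_force: 0.0
```

```bash
python3 meas.py
python3 - <<'E'
from h import *
print(move([.601,-.083,.165],np.radians(179.1)))
E
```

```text
yaw 97.93372115100681 [0.63296812 0.01838373 0.16707658]
yel 1318 [0.6463 0.0842 0.022 ] y 0.082 0.0843 0.0866 [349.33573596  99.90762519]
yel 1130 [0.6472 0.0788 0.022 ] y 0.0767 0.0789 0.081 [349.35730088 106.61747788]
red 290 [0.6595 0.081  0.018 ] y 0.0799 0.0809 0.0819 [363.72931034 105.8612069 ]
(array([-0.096 , -0.0457,  0.002 ]), array([ 2.000e-02, -0.000e+00, -8.117e+01]))
```

Request:
step_arm(increments=[[[30,-0.03,-0.015,0,0,0,-8.4],[30,-0.06,-0.03,0,0,0,-16.8],[30,-0.096,-0.0457,0,0,0,-25.2],[30,-0.096,-0.0457,0,0,0,-33.6],[30,-0.096,-0.0457,0,0,0,-42],[30,-0.096,-0.0457,0,0,0,-50.4],[30,-0.096,-0.0457,0,0,0,-58.8],[30,-0.096,-0.0457,0,0,0,-67.2]]])

```text
clock: 16.55
position: [0.6011, -0.0821, 0.1672]
tool_rot: [0.394, 3.116, 0.0]
force: [0.5, -0.1, -0.3]
finger_gap: 0.0255
grip_force: 0.0
```

Request:
step_arm(increments=[[[30,0,0,0,0,0,-8],[30,0,0,0,0,0,-14],[30,0,0,0,0,0,-14],[30,0,0,0,0,0,-14]]])

```text
clock: 16.95
position: [0.6011, -0.0827, 0.1671]
tool_rot: [0.027, 3.141, 0.0]
force: [-0.8, -0.1, 0.2]
finger_gap: 0.0259
grip_force: 0.0
```

Run:
```python
from h import *
im,c,T=wrist("k"); t=toolT(); print(np.degrees(np.arctan2(t[1,0],t[0,0])),t[:3,3]); print(move([.601,-.083,.044],np.radians(179.1)))
H,S,V=cv2.split(cv2.cvtColor(im,cv2.COLOR_BGR2HSV))
k,l,s,ce=cv2.connectedComponentsWithStats(np.uint8(((H<6)|(H>174))&(S>130)))
for i in range(1,k):
    if s[i,4]>60:
        print(s[i],ce[i]); b=cv2.boundingRect(cv2.findNonZero(np.uint8(l==i)))
        x,y,w,h=b; print(unproj(c,[(x,y),(x+w,y),(x,y+h),(x+w,y+h)],.044,T)[:,:2].round(3).tolist())
# dash (white) within knob area, on top of bar at z .078; predicted bar corners
iT=np.linalg.inv(T)
for p in [(.579,-.0895),(.579,-.0765),(.623,-.0895),(.623,-.0765)]:
    q=c["K"]@(iT@np.r_[p,.078,1])[:3]; print(p,(q[:2]/q[2]).round(1))
w=(S<60)&(V>140); 
for r in range(225,300,8): print(r,''.join('W' if w[r,x] else ('r' if (H[r,x]<6 or H[r,x]>174) and S[r,x]>130 and V[r,x]>150 else ('d' if (H[r,x]<6 or H[r,x]>174) and S[r,x]>130 else '.')) for x in range(270,380,2)))
```

```text
179.0099384692701 [ 0.60103392 -0.08288533  0.16715454]
(array([ 0.000e+00, -1.000e-04,  1.232e-01]), array([ 0.  ,  0.01, -0.09]))
[ 294  150   60   68 2837] [323.32252379 179.95981671]
[[0.574, -0.106], [0.575, -0.058], [0.632, -0.108], [0.632, -0.057]]
(0.579, -0.0895) [313.6 163.9]
(0.579, -0.0765) [331.7 163.6]
(0.623, -0.0895) [315.  221.6]
(0.623, -0.0765) [332.3 221.3]
225 WWWWWWWWWWWWWWWWWWWWWWWWWWWWWWWWWWWWWWWWWWWWWWWWWWWWWWW
233 W....WWWWWWWWWWWWWWWWWWWWWWWWWWWWWWWWWWWWWWWWWWWWWWWWWW
241 WWWWWWWWW..WWWWWWWWWWWWWWWWWWWWWWWWWWWWWWW..WWWWWWWWWWW
249 WW..........WWWWWWWWWWWWWWWWWWWWWWWWWWWWW..........WWWW
257 ............WWWWWWWWWWWWWWWWWWWWWWWWWWWWW..............
265 ............WWWWWWWWWWWWWWWWWWWWWWWWWWWWW..............
273 ............WWWWWWWWWWWWWWWWWWWWWWWWWWWWW..............
281 ............WWWWWWWWWWWWWWWWWWWWWWWWWWWWW..............
289 ............WWWWWWWWWWWWWWWWWWWWWWWWWW.................
297 ...........WWWWWWWWWWWWWWWWWWWWWWWW....................
```

The knob's position matches the prediction to about 2 mm. I'll descend and grip.

Request:
step_arm(increments=[[[30,0.001,0,0.03,0,0,0],[30,0.001,0,0.06,0,0,0],[30,0.001,0,0.085,0,0,0],[30,0.001,0,0.105,0,0,0],[30,0.001,0,0.121,0,0,0],[30,0.001,0,0.121,0,0,0]]])

```text
clock: 17.6
position: [0.599, -0.0832, 0.0441]
tool_rot: [-0.025, -3.138, -0.001]
force: [-0.6, -0.2, 1.1]
finger_gap: 0.026
grip_force: 0.0
```

Request:
step_arm(increments=[[[10,0,0,0,0,0,0],[10,0,0,0,0,0,0],[10,0,0,0,0,0,0],[10,0,0,0,0,0,0]]])

```text
clock: 18.0
position: [0.6, -0.0822, 0.0468]
tool_rot: [0.024, 3.141, 0.003]
force: [0.2, 9.5, -5.5]
finger_gap: 0.0112
grip_force: 59.2
```

Request:
step_arm(increments=[[[10,0,0,0,0,0,5],[10,0,0,0,0,0,10],[10,0,0,0,0,0,15],[10,0,0,0,0,0,20],[10,0,0,0,0,0,25],[10,0,0,0,0,0,30],[10,0,0,0,0,0,35],[10,0,0,0,0,0,40]]])

```text
clock: 18.8
position: [0.6, -0.082, 0.0468]
tool_rot: [-1.102, -2.941, -0.003]
force: [-0.6, 10.2, -4.4]
finger_gap: 0.0106
grip_force: 59.3
```

Request:
step_arm(increments=[[[10,0,0,0,0,0,5],[10,0,0,0,0,0,10],[10,0,0,0,0,0,15],[10,0,0,0,0,0,20],[10,0,0,0,0,0,25],[10,0,0,0,0,0,30],[10,0,0,0,0,0,30],[10,0,0,0,0,0,30]]])

```text
clock: 19.6
position: [0.6, -0.0819, 0.0468]
tool_rot: [-1.821, -2.559, -0.003]
force: [0.5, 11.3, -5.3]
finger_gap: 0.0109
grip_force: 59.3
```

Run:
```python
from h import *
T=toolT();print(np.degrees(np.arctan2(T[1,0],T[0,0])),T[:3,3],sensors.read_state()["ft_torque"])
```

```text
109.13296595315842 [ 0.59999114 -0.08185324  0.04677464] [1.8908243  0.25281575 0.08859595]
```

The knob is at about 1.22 rad. I'll release, rise and verify.

Request:
step_arm(increments=[[[30,0,0,0,0,0,0],[30,0,0,0,0,0,0],[30,0,0,0,0,0,0],[30,0,0,-0.03,0,0,0],[30,0,0,-0.06,0,0,0],[30,0,0,-0.1,0,0,0],[30,0,0,-0.14,0,0,0],[30,0,0,-0.14,0,0,0]]])

```text
clock: 20.4
position: [0.602, -0.0842, 0.1927]
tool_rot: [1.817, 2.552, 0.006]
force: [0.4, -0.1, 0.2]
finger_gap: 0.0257
grip_force: 0.0
```

```bash
python3 meas.py
python3 - <<'E'
from h import *
im,c,T=wrist("k2"); iT=np.linalg.inv(T)
H,S,V=cv2.split(cv2.cvtColor(im,cv2.COLOR_BGR2HSV))
# bar direction from the knob's white dash on its top: low-saturation pixels inside the red blob's hull
m=np.uint8(((H<6)|(H>174))&(S>130)); k,l,s,ce=cv2.connectedComponentsWithStats(m); i=1+s[1:,4].argmax(); print(s[i])
hull=cv2.convexHull(cv2.findNonZero(np.uint8(l==i))); M=np.zeros_like(m); cv2.fillConvexPoly(M,hull,1)
d=np.argwhere((M>0)&(S<70)&(V>120))[:,::-1].astype(float); print(len(d))
if len(d)>4:
    w=unproj(c,d,.078,T)[:,:2]; v=np.linalg.svd(w-w.mean(0))[2][0]; print("dash",w.mean(0),"dir",np.degrees(np.arctan2(*v[::-1])), "from axis",np.degrees(np.arctan2(w.mean(0)[1]+.083,w.mean(0)[0]-.6)))
# pot rim
p=np.uint8((H>5)&(H<16)&(S>100)); k,l,s,ce=cv2.connectedComponentsWithStats(p)
for i in range(1,k):
    if s[i,4]>200: print("pot?",s[i],ce[i],unproj(c,[ce[i]],.08,T))
# same from the overhead camera, before and after
a=cv2.imread("pics/top0.png"); b=viewer.capture("top"); cv2.imwrite("pics/top1.png",b); ct=viewer.get_calibration("top")
for n,q in(("before",a),("after",b)):
    H,S,V=cv2.split(cv2.cvtColor(q,cv2.COLOR_BGR2HSV)); z=np.uint8((H<12)&(S>90)&(V<190)); z[:,:303]=0; z[:,338:]=0; z[:175]=0; z[215:]=0
    k,l,s,ce=cv2.connectedComponentsWithStats(z); i=1+s[1:,4].argmax(); print(n,s[i],ce[i],unproj(ct,[ce[i]],.06)[0,:2])
E
```

```text
yaw 109.10953038318482 [ 0.60100037 -0.08396612  0.18937109]
yel 625 [0.6496 0.0841 0.022 ] y 0.0826 0.0841 0.0865 [439.797    1.4074]
yel 1394 [0.6477 0.0786 0.022 ] y 0.076 0.0786 0.0813 [435.09917504   7.46484935]
red 415 [0.6598 0.0813 0.018 ] y 0.0798 0.0812 0.0828 [447.82078313  10.2996988 ]
[ 294  144   56   63 2461]
96
dash [ 0.60502146 -0.09500697] dir -2.662546699512475 from axis -67.30474863962286
pot? [ 332    9   81   87 3266] [366.93845683  55.20453154] [[0.59991115 0.01652354 0.08      ]]
before [311 181  21  21 252] [321.01587302 192.4484127 ] [0.60021744 0.01752952]
after [309 181  21  21 258] [318.68217054 192.15503876] [0.60086429 0.02442168]
```

The pointer is 0.5-0.8 mm off the mark. The knob's dash sits at about 67-70°, so it has clicked. The pot moved a few mm towards the rest and its outline from above is unchanged. Handing in.

```bash
python3 -c "
from station import workorder; print(workorder.finish_job())"
```

```text
the job is handed in; nothing more can be done
None
```

I handed the job in, but it returned no verdict. By my measurements the nut is tight at its stop, the pointer is within about 1 mm of the mark, and the torque knob has clicked at about 1.2 rad. The pot has been pushed towards the rest and looks upright from above, though I couldn't measure the clamping force.

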